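# Clamp down the filter chamber cover crosswise

## Task

Tighten the four lever screws of the filter chamber so that its cover seats flat: go round twice in crisscross order, always following a screw with the diagonally opposite one. In the first round turn each lever clockwise only until it bites lightly; in the second make each one firmly tight by feel, without overtightening. Do not let the cover cock over on the way, leave the things standing around it alone, and let go at the end.

Things in the scene. Friction and masses are not known exactly. Their poses are not given: they have to be found in the camera images.
- chamber: The filter chamber: a white 150 x 150 x 50 mm block fixed to the bench, black rubber gasket on top. Origin: centre of its underside, z up, x and y along its sides (it may stand turned). Four lever screws stand at (x, y) = (+-55, +-55) mm in this frame: a (+,+), b (-,+), c (-,-), d (+,-), so a-c and b-d are the diagonally opposite pairs.
- cover: The square aluminium cover, 150 x 150 x 12 mm, loose on the gasket; origin at the centre of its underside, z up. Loose, its upper face is 70 mm above the bench; seated, 3 mm lower. The gasket is springy: a lever tightened alone pulls its corner down and lifts the opposite one.
- lever_a: Lever screw a (+x +y corner): a 26 mm round steel hub with one level black arm, 10 mm wide, that ends in an upright round knob, 20 mm across and 22 mm high, 50 mm from the axis. Origin on the screw's axis, about 70 mm above the bench; +x along the arm, z up. At the start the arm stands 0.75 to 0.85 rad anticlockwise of the outward diagonal of its corner. Clockwise from above tightens.
- lever_a_grip (a point): Centre of the knob of lever a, 23 mm above the lever's origin (knob from 12 to 34 mm, hub top 36 mm). Force to push the knob round: 2 N running free, 5 to 6.5 N when it bites lightly (first round), 10 to 13.5 N when fully tight; from about 15 N on it is overtightened. It stays where it is left; after a stop the resting push falls to 1 to 7 N.
- turn_a (a joint): Turn of lever a, rad, clockwise from above (tightening); 0 to 0.1 at the start. 1 rad lowers the screw 4 mm. It runs free (0.1 N m) until it meets the cover somewhere in 0.05 to 1.0 rad, unlike from screw to screw and not visible; a light bite is 0.25 to 0.32 N m, fully tight 0.5 to 0.68 N m, reached at 1.2 to 2.7 rad, to be felt: past the seat the torque rises about 1.5 N m per rad.
- lever_b: Lever screw b (-x +y corner): a 26 mm round steel hub with one level black arm, 10 mm wide, that ends in an upright round knob, 20 mm across and 22 mm high, 50 mm from the axis. Origin on the screw's axis, about 70 mm above the bench; +x along the arm, z up. At the start the arm stands 0.75 to 0.85 rad anticlockwise of the outward diagonal of its corner. Clockwise from above tightens.
- lever_b_grip (a point): Centre of the knob of lever b, 23 mm above the lever's origin (knob from 12 to 34 mm, hub top 36 mm). Force to push the knob round: 2 N running free, 5 to 6.5 N when it bites lightly (first round), 10 to 13.5 N when fully tight; from about 15 N on it is overtightened. It stays where it is left; after a stop the resting push falls to 1 to 7 N.
- turn_b (a joint): Turn of lever b, rad, clockwise from above (tightening); 0 to 0.1 at the start. 1 rad lowers the screw 4 mm. It runs free (0.1 N m) until it meets the cover somewhere in 0.05 to 1.0 rad, unlike from screw to screw and not visible; a light bite is 0.25 to 0.32 N m, fully tight 0.5 to 0.68 N m, reached at 1.2 to 2.7 rad, to be felt: past the seat the torque rises about 1.5 N m per rad.
- lever_c: Lever screw c (-x -y corner): a 26 mm round steel hub with one level black arm, 10 mm wide, that ends in an upright round knob, 20 mm across and 22 mm high, 50 mm from the axis. Origin on the screw's axis, about 70 mm above the bench; +x along the arm, z up. At the start the arm stands 0.75 to 0.85 rad anticlockwise of the outward diagonal of its corner. Clockwise from above tightens.
- lever_c_grip (a point): Centre of the knob of lever c, 23 mm above the lever's origin (knob from 12 to 34 mm, hub top 36 mm). Force to push the knob round: 2 N running free, 5 to 6.5 N when it bites lightly (first round), 10 to 13.5 N when fully tight; from about 15 N on it is overtightened. It stays where it is left; after a stop the resting push falls to 1 to 7 N.
- turn_c (a joint): Turn of lever c, rad, clockwise from above (tightening); 0 to 0.1 at the start. 1 rad lowers the screw 4 mm. It runs free (0.1 N m) until it meets the cover somewhere in 0.05 to 1.0 rad, unlike from screw to screw and not visible; a light bite is 0.25 to 0.32 N m, fully tight 0.5 to 0.68 N m, reached at 1.2 to 2.7 rad, to be felt: past the seat the torque rises about 1.5 N m per rad.
- lever_d: Lever screw d (+x -y corner): a 26 mm round steel hub with one level black arm, 10 mm wide, that ends in an upright round knob, 20 mm across and 22 mm high, 50 mm from the axis. Origin on the screw's axis, about 70 mm above the bench; +x along the arm, z up. At the start the arm stands 0.75 to 0.85 rad anticlockwise of the outward diagonal of its corner. Clockwise from above tightens.
- lever_d_grip (a point): Centre of the knob of lever d, 23 mm above the lever's origin (knob from 12 to 34 mm, hub top 36 mm). Force to push the knob round: 2 N running free, 5 to 6.5 N when it bites lightly (first round), 10 to 13.5 N when fully tight; from about 15 N on it is overtightened. It stays where it is left; after a stop the resting push falls to 1 to 7 N.
- turn_d (a joint): Turn of lever d, rad, clockwise from above (tightening); 0 to 0.1 at the start. 1 rad lowers the screw 4 mm. It runs free (0.1 N m) until it meets the cover somewhere in 0.05 to 1.0 rad, unlike from screw to screw and not visible; a light bite is 0.25 to 0.32 N m, fully tight 0.5 to 0.68 N m, reached at 1.2 to 2.7 rad, to be felt: past the seat the torque rises about 1.5 N m per rad.
- jar: Bystander: white-capped jar 52 mm wide, 70 mm high, beside the chamber; origin at the centre of its underside.
- gasket_ring: Bystander: spare black rubber ring, 64 mm across, 8 mm high, lying beside the chamber; origin at the centre of its underside.
- reagent: Bystander: amber bottle 64 mm wide, 130 mm high; origin at the centre of its underside.
- beaker: Bystander: clear beaker 64 mm wide, 85 mm high; origin at the centre of its underside.

How it is judged:
On the way, in this order (a step that is already met when the one before it is completed fails the run):
1. first round: two diagonally opposite levers nipped (turned past 0.2 rad) while the other two are still loose (below 0.15 rad) (((value of joint each of turn_a, turn_c above 0.2 rad and value of joint each of turn_b, turn_d below 0.15 rad) or (value of joint each of turn_b, turn_d above 0.2 rad and value of joint each of turn_a, turn_c below 0.15 rad))), for 0.1 s.
2. first round complete: all four levers turned past 0.2 rad, none yet pressing on the cover with more than 22 N (value of joint each of turn_a, turn_b, turn_c, turn_d above 0.2 rad and contact force between each of lever_a, lever_b, lever_c, lever_d and cover below 22 N), for 0.1 s.
3. second round: two diagonally opposite screws tight (clamping with more than 22 N) while the other two are not yet (((contact force between each of lever_a, lever_c and cover above 22 N and not (contact force between lever_b and cover above 22 N) and not (contact force between lever_d and cover above 22 N)) or (contact force between each of lever_b, lever_d and cover above 22 N and not (contact force between lever_a and cover above 22 N) and not (contact force between lever_c and cover above 22 N)))), for 0.1 s.
At the end, for the whole second after the job is handed in: Each of the four screws clamps the cover with 22 to 85 N, and the cover is seated flat: within 0.007 rad of level and its underside less than 55.8 mm above the chamber's base, at rest (contact force between lever_a and cover between 22 and 85 N and contact force between lever_b and cover between 22 and 85 N and contact force between lever_c and cover between 22 and 85 N and contact force between lever_d and cover between 22 and 85 N and angle between cover's own z axis and vertical below 0.007 rad and z of cover in the frame of chamber below 0.0558 m and linear speed of cover below 0.005 m/s); the robot touches nothing.
It fails at once if the cover is cocked by more than 0.024 rad (angle between cover's own z axis and vertical above 0.024 rad).
It fails at once if a screw is overtightened: it clamps the cover with more than 85 N (contact force between any of lever_a, lever_b, lever_c, lever_d and cover above 85 N).
It fails at once if a bystander (jar, rubber ring, amber bottle, beaker) is shifted by more than 20 mm (distance of any of jar, gasket_ring, reagent, beaker from where it was at the start of the episode above 0.02 m).
It also fails if it takes over 72 s, if anything falls off the work surface, if the arm or the gripper's body presses on something with over 40 N, if the wrist force passes 120 N, or if a joint passes its speed limit or range.

## Robot

A 6-joint arm with a two-finger parallel gripper is mounted at the origin on the work surface. World frame = base frame: x ahead of the robot, y to its left, z up, the work surface at z = 0. Lengths are in m, angles in rad, forces in N, time in s.
With the tool pointing down it reaches from about 0.35 to 0.775 m from the base axis. Payload 5.5 kg.
Tool frame: the origin (TCP) lies at the very end of the fingers, on their centre line; the grasp point (between the pads) lies 19 mm behind it (env.grip_point_offset is the distance from the TCP to the grasp point, in m); z points along the fingers, y is the line along which they close (so a half turn about z gives the same grasp; the last joint's range is limited). The gripper opens to 85 mm and grips with 20 to 120 N. Pads are 22 mm wide; open, the fingers measure 114 mm over their backs; the gripper's body (76 mm by 85 mm) begins 54 mm behind the grasp point. The pads swing forward as they close: fully open they stand 13 mm farther back than shut.
Start: joints at [-1.311, 0.313, 0.046, 1.304, 0, 1.431], TCP at [0.224, -0.53, 0.231] pointing down, gripper open.
Joint ranges: [-2.76, 2.76], [-0.86, 1.69], [-1.03, 1.26], [-2.2, 2.34], [-1.47, 1.5], [-3.14, 3.14]. Speed limits (rad/s): [2.57, 2.57, 3.14, 3.14, 3.14, 3.14].

## Interface

Orientations are given as a unit quaternion [w, x, y, z].
In Python, from workcell import sensors, imaging, workorder, env gives the robot as it stands.
- The arm moves only by the shell command python3 -m handwheel 'ROWS' [FORCE]. ROWS is JSON, a list of rows, each a list of 5 numbers: the shift along the tool's x, y, z in mm, then the turn about the tool's z in rad, then the opening, from 0 (shut) to 1 (fully open). A call has 1 to 8 rows; each row is the pose to reach, as a shift and turn from the pose commanded when the call began, along the tool's axes at that moment; what a row does not reach only later rows make up. A row lasts 1/10 s, in which the tool goes at most 50 mm and 8.59 degrees, less where a joint would pass 70% of its speed; a pose out of reach is approached as far as the arm can. A call with a gripper value outside its range is refused whole. The fingers move at their own pace and stop on an object; FORCE is the grip in N (left out, the last holds). Time passes only in rows, so rows that repeat a pose let the fingers close. It gives the time, the measured TCP pose, the force, the opening and the grip force at its end, in the units of the state.
- sensors.get_state(): the state, without advancing time (a new reading comes with each control period).
- imaging.read_camera(name): name is "side" or "top" or "wrist"; returns a dict with "color" (400x640x3 uint8, blue, green, red), "z_map" (400x640 float32, m along the optical axis (not along the pixel's ray), 0 where there is no reading), "fx", "fy", "cx", "cy" (pixels), "k1" (the pictures are not rectified: a ray, as slopes to the right and down, at radius r is drawn at 1 + k1 r^2 times it, then the intrinsics apply), "xyz" and "rotation" of the camera in the world. Camera axes: x right, y down, z forward; pixel columns grow to the right and rows downward; lengths in m; the calibration is good to about 2 mm. A picture is of the moment at which its call begins.
- workorder.hand_in(): hands the job in; it is judged then, once.
The state is a dict: "clock": time; "joint_pos": joint angles; "qvel": joint speeds; "tau": joint torques, N m; "tcp_pos": TCP position; "orientation": TCP orientation; "wrist_force": force on the tool from outside, world axes, zero at the start; "ft_torque": the same for the moment, N m; "finger_gap": finger opening in m; "grip_force": force on a finger pad.
Only numpy, scipy, OpenCV 4.12 (cv2) and the standard library are available. Lean on these libraries where they do the work, as an engineer would, in place of code of your own. Each camera call takes 0.05 s, during which the arm holds its last target. There are 200 camera calls.

## Working session

There is one attempt and no reset: what is moved stays moved. The work goes in short steps, Python scripts to look and compute and a shell command to move; the robot and the scene stay as the last step left them, time stands still between calls to the robot, and variables do not carry over. Pictures are saved under pics/ and viewed, at most 10 in all, crops included, and the job is handed in when it is done.

```bash
ls; mkdir -p pics; python3 - <<'E'
from workcell import sensors, imaging
import cv2
s=sensors.get_state(); print({k:s[k] for k in('clock','tcp_pos','orientation','wrist_force','finger_gap')})
for n in('top','side'):
    c=imaging.read_camera(n); cv2.imwrite(f'pics/{n}0.png',c['color']); print(n,c['xyz'],c['rotation'],c['fx'],c['cx'],c['cy'],c['k1'])
E
```

```text
pics
{'clock': 0.0, 'tcp_pos': array([ 0.22367667, -0.52918057,  0.2304138 ]), 'orientation': array([-8.89453346e-04,  9.80088056e-01,  1.98561350e-01, -3.83747566e-05]), 'wrist_force': array([-0.61196309, -0.54288082, -0.10955474]), 'finger_gap': 0.08544106629907346}
top [0.48827155 0.11452859 1.01514285] [-0.02245057  0.71113052 -0.70211281  0.02875689] 427.4187841544938 317.77135235959844 201.91600636265414 -0.09405499693272085
side [0.35632541 0.92277703 0.76921077] [ 0.05099586 -0.13122764  0.89391686 -0.42554833] 485.8100448435231 315.51147594342234 198.41920503414894 -0.12799484160648067
```

View pics/top0.png

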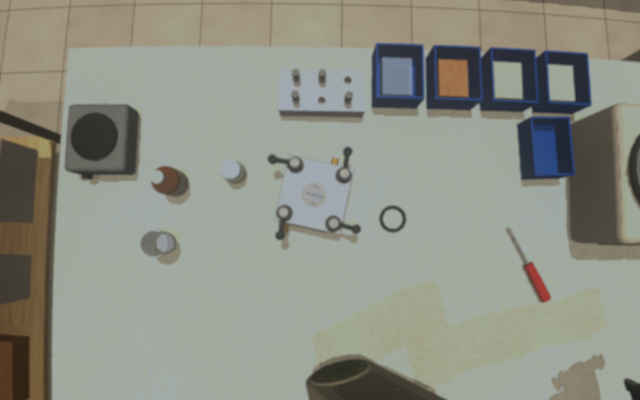

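View pics/side0.png

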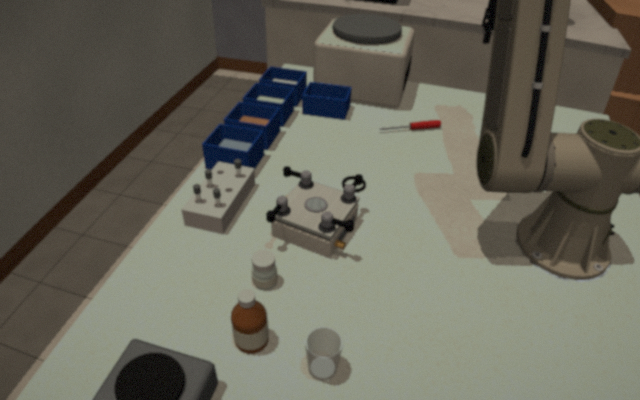

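Top view: chamber centred at about (314,194); hubs at about (295,163), (344,174), (284,213), (333,224); knobs at (272,159), (348,152), (280,236), (357,230). The ring is at (393,218), the jar at (233,171), and the amber bottle and beaker are further left. The side view shows the same, with nothing tall close to the levers.

```bash
cat > h.py <<'E'
import numpy as np, cv2
from workcell import sensors, imaging
from scipy.spatial.transform import Rotation as R
def rot(q): return R.from_quat(np.roll(np.asarray(q),-1))
def cloud(n):
    c=imaging.read_camera(n)
    K=np.array([[c['fx'],0,c['cx']],[0,c['fy'],c['cy']],[0,0,1.]])
    v,u=np.mgrid[:400,:640]; p=np.stack([u,v],-1).reshape(-1,1,2).astype(float)
    s=cv2.undistortPoints(p,K,np.array([c['k1'],0,0,0.]))[:,0]
    P=np.c_[s,np.ones(len(s))]*c['z_map'].reshape(-1,1)
    r=c['rotation']; r=rot(r) if np.size(r)==4 else R.from_matrix(r)
    return c,(r.apply(P)+c['xyz']).reshape(400,640,3)
def blobs(W,lo,hi,ctr,rad,amin=4):
    m=((W[...,2]>lo)&(W[...,2]<hi)&(np.hypot(W[...,0]-ctr[0],W[...,1]-ctr[1])<rad)).astype(np.uint8)
    n,l,st,_=cv2.connectedComponentsWithStats(m)
    return [(W[l==i].mean(0).round(4),st[i,4]) for i in range(1,n) if st[i,4]>=amin]
E
python3 - <<'E'
from h import *
c,W=cloud('top')
for p in [(314,194),(295,163),(344,174),(284,213),(333,224),(272,159),(348,152),(280,236),(357,230),(393,207),(233,171)]:
    print(p,np.median(W[p[1]-1:p[1]+2,p[0]-1:p[0]+2].reshape(-1,3),0).round(4))
ctr=W[194,314]
for b in blobs(W,.09,.125,ctr,.15): print(*b)
E
```

```text
(314, 194) [0.5743 0.1151 0.0738]
(295, 163) [0.6374 0.1568 0.1055]
(344, 174) [0.6154 0.0514 0.1037]
(284, 213) [0.5296 0.1783 0.1076]
(333, 224) [0.5077 0.0738 0.1053]
(272, 159) [0.6459 0.2065 0.1039]
(348, 152) [0.6637 0.0427 0.1021]
(280, 236) [0.4807 0.1861 0.1049]
(357, 230) [0.4955 0.0223 0.1037]
(393, 207) [ 0.5517 -0.0732  0.0076]
(233, 171) [0.6237 0.2967 0.0692]
[0.6371 0.0489 0.1011] 234
[0.6427 0.1787 0.1018] 242
[0.512  0.1836 0.1032] 248
[0.506  0.0532 0.1023] 243
```

```bash
cat >> h.py <<'E'
def go(x,y,z,deg):
    s=sensors.get_state(); r=rot(s['orientation']); t=r.inv().apply(np.array([x,y,z])-s['tcp_pos'])*1000
    X=r.as_matrix()[:,0]; phi=np.arctan2(X[1],X[0]); d=(phi-np.radians(deg)+np.pi)%(2*np.pi)-np.pi
    print('t %.2f q6 %.2f tcp'%(s['clock'],s['joint_pos'][5]),s['tcp_pos'].round(4),'shift',t.round(1),'turn %.3f'%d, 'F',s['wrist_force'].round(1))
E
python3 -m handwheel '[[300,-228,0,-1.2,0.4],[300,-228,0,-1.2,0.4],[300,-228,0,-1.2,0.4],[300,-228,0,-1.2,0.4],[300,-228,0,-1.2,0.4],[300,-228,0,-1.2,0.4],[300,-228,0,-1.2,0.4],[300,-228,0,-1.2,0.4]]' 30
python3 -c "
from h import *
go(.6459,.2065,.22,-99.7)"
```

```text
clock: 0.95
tcp_pos: [0.4122, -0.1997, 0.2313]
orientation: [-0.0, 0.694, 0.72, 0.0]
wrist_force: [0.1, -0.5, -0.2]
finger_gap: 0.0341
grip_force: 0.0
t 0.95 q6 0.91 tcp [ 0.4122 -0.1997  0.2313] shift [397.  249.   11.6] turn -2.934 F [ 0.1 -0.5 -0.2]
```

```bash
python3 -m handwheel '[[397,249,12,-1.2,0.4],[397,249,12,-1.2,0.4],[397,249,12,-1.2,0.4],[397,249,12,-1.2,0.4],[397,249,12,-1.2,0.4],[397,249,12,-1.2,0.4],[397,249,12,-1.2,0.4],[397,249,12,-1.2,0.4]]' >/dev/null
python3 -m handwheel '[[0,0,0,-1.2,0.4],[0,0,0,-1.2,0.4],[0,0,0,-1.2,0.4],[0,0,0,-1.2,0.4],[0,0,0,-1.2,0.4],[0,0,0,-1.2,0.4],[0,0,0,-1.2,0.4],[0,0,0,-1.2,0.4]]' >/dev/null
python3 - <<'E'
from h import *
go(.6459,.2065,.085,-99.7)
c,W=cloud('wrist'); cv2.imwrite('pics/w1.png',c['color'])
for b in blobs(W,.085,.125,(.5725,.1151),.16,100): print(*b)
E
```

```text
t 2.55 q6 -0.76 tcp [0.6137 0.1418 0.2205] shift [-70.2  17.4 135.5] turn -0.537 F [ 0.3 -0.2 -0.7]
[0.5101 0.063  0.1027] 1519
[0.6362 0.0469 0.1022] 1724
[0.5119 0.1786 0.1028] 1876
[0.6408 0.1744 0.1023] 1463
```

View pics/w1.png

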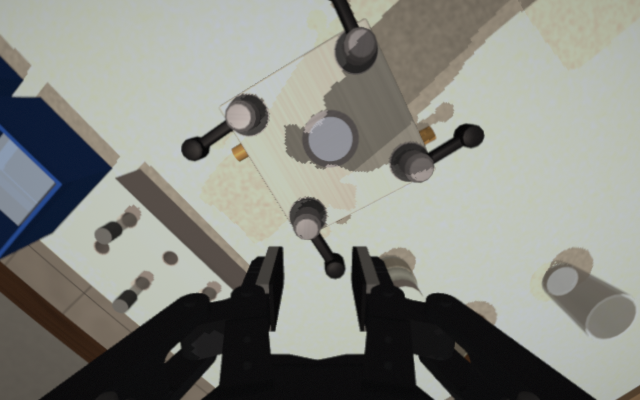

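Wrist view: the P lever's hub is at (306,224) with its knob at (335,266) between the fingers. Q's hub is at (241,116) and knob at (195,148), T's hub at (414,165) and knob at (468,135), and S's hub at (357,47) with its knob cut off at the top edge.

```bash
python3 - <<'E'
from h import *
c,W=cloud('wrist')
cc=np.array((.5725,.1151))
m=(W[...,2]>.1045)&(W[...,2]<.12)&(np.hypot(W[...,0]-cc[0],W[...,1]-cc[1])<.1)
pts=W[m][:,:2]
from scipy.optimize import minimize
f=lambda p:np.median(np.min([np.hypot(*(pts-p[:2]-.0778*np.array([np.cos(p[2]+k),np.sin(p[2]+k)])).T) for k in np.arange(4)*np.pi/2+np.pi/4],0))
g=lambda p:np.mean(np.minimum(np.min([np.hypot(*(pts-p[:2]-.0778*np.array([np.cos(p[2]+k),np.sin(p[2]+k)])).T) for k in np.arange(4)*np.pi/2+np.pi/4],0),.02)**2)*1e6
r=minimize(g,[*cc,-.206],method='Nelder-Mead',options=dict(xatol=1e-5,initial_simplex=[[*cc,-.206],[.577,.115,-.206],[.5725,.12,-.206],[.5725,.115,-.18]]))
print(len(pts),r.x,r.fun)
hubs={n:r.x[:2]+.0778*np.array([np.cos(r.x[2]+k),np.sin(r.x[2]+k)]) for n,k in zip('PTSQ',np.arange(4)*np.pi/2+np.pi/4)}
print({k:v.round(4) for k,v in hubs.items()})
for n,p in dict(P=(335,265),Q=(194,148),T=(469,134)).items():
    w=np.median(W[p[1]-2:p[1]+3,p[0]-2:p[0]+3].reshape(-1,3),0); d=w[:2]-hubs[n]
    print(n,w.round(4),'r %.4f ang %.1f'%(np.hypot(*d),np.degrees(np.arctan2(d[1],d[0]))))
E
```

```text
2318 [ 0.57511511  0.1131836  -0.19996815] 61.666370139621336
{'P': array([0.64  , 0.1562]), 'T': array([0.5321, 0.178 ]), 'S': array([0.5103, 0.0702]), 'Q': array([0.6181, 0.0483])}
P [0.6435 0.2018 0.1054] r 0.0458 ang 85.5
Q [0.6652 0.0429 0.1042] r 0.0474 ang -6.6
T [0.4843 0.1799 0.1059] r 0.0479 ang 177.8
```

```bash
python3 -m handwheel '[[-35,8,30,-0.15,0.4],[-69,17,60,-0.3,0.4],[-69,17,70,-0.45,0.4],[-69,17,70,-0.54,0.4],[-69,17,100,-0.54,0.4],[-69,17,136,-0.54,0.4],[-69,17,136,-0.54,0.3],[-69,17,136,-0.54,0.3]]'
python3 - <<'E'
from h import *
go(.6455,.205,.085,-99.5)
c,W=cloud('wrist'); cv2.imwrite('pics/w2.png',c['color'])
E
```

```text
clock: 3.45
tcp_pos: [0.6455, 0.205, 0.0846]
orientation: [-0.001, -0.643, 0.766, 0.001]
wrist_force: [0.0, 0.3, 0.3]
finger_gap: 0.0256
grip_force: 0.0
t 3.45 q6 -1.21 tcp [0.6455 0.205  0.0846] shift [ 0.  -0.  -0.4] turn -0.009 F [0.  0.3 0.3]
```

View pics/w2.png

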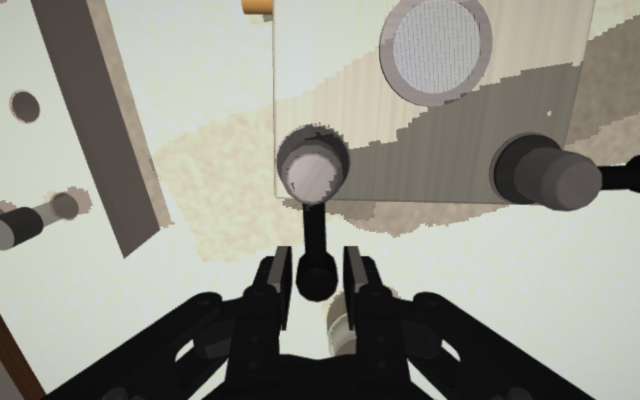

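The knob sits at (317,275) between the pads (about 285 and 348), so it is well caged. Next I push it clockwise (tool -y) and feel the load.

```bash
cat > feel.py <<'E'
from h import *
s=sensors.get_state(); r=rot(s['orientation']); f=r.inv().apply(s['wrist_force']); X=r.as_matrix()[:,0]
print('t %.2f q6 %.2f phi %.1f tcp'%(s['clock'],s['joint_pos'][5],np.degrees(np.arctan2(X[1],X[0]))),s['tcp_pos'].round(4),'Ftool',f.round(2))
E
python3 -m handwheel '[[0.1,-2.5,0,0.05,0.3],[0.25,-5,0,0.1,0.3]]' >/dev/null; python3 feel.py
python3 -m handwheel '[[0.1,-2.5,0,0.05,0.3],[0.25,-5,0,0.1,0.3]]' >/dev/null; python3 feel.py
python3 -m handwheel '[[0.1,-2.5,0,0.05,0.3],[0.25,-5,0,0.1,0.3]]' >/dev/null; python3 feel.py
```

```text
t 3.70 q6 -1.11 phi -105.8 tcp [0.6515 0.2043 0.0873] Ftool [0.03 2.19 0.86]
t 3.90 q6 -1.01 phi -111.5 tcp [0.656  0.2028 0.0871] Ftool [0.74 2.14 2.05]
t 4.10 q6 -0.92 phi -117.2 tcp [0.6605 0.2009 0.0871] Ftool [0.55 2.76 2.06]
```

```bash

python3 -m handwheel '[[0.1,-2.5,0,0.05,0.3]]' >/dev/null; python3 feel.py
python3 -m handwheel '[[0.1,-2.5,0,0.05,0.3]]' >/dev/null; python3 feel.py
python3 -m handwheel '[[0.1,-2.5,0,0.05,0.3]]' >/dev/null; python3 feel.py
python3 -m handwheel '[[0.1,-2.5,0,0.05,0.3]]' >/dev/null; python3 feel.py
```

```text
t 4.20 q6 -0.87 phi -120.1 tcp [0.6627 0.1998 0.0871] Ftool [-0.69  2.13  2.49]
t 4.30 q6 -0.82 phi -123.0 tcp [0.6648 0.1985 0.0871] Ftool [0.2  2.93 1.58]
t 4.40 q6 -0.77 phi -125.8 tcp [0.6669 0.1971 0.0871] Ftool [-0.48  2.78  1.82]
t 4.50 q6 -0.73 phi -128.7 tcp [0.669  0.1956 0.0871] Ftool [-1.05  1.89  1.61]
```

```bash

python3 -m handwheel '[[0.1,-2.5,0,0.05,0.3],[0.25,-5,0,0.1,0.3]]' >/dev/null; python3 feel.py
python3 -m handwheel '[[0.1,-2.5,0,0.05,0.3]]' >/dev/null; python3 feel.py
python3 -m handwheel '[[0.1,-2.5,0,0.05,0.3]]' >/dev/null; python3 feel.py
python3 -m handwheel '[[0.1,-2.5,0,0.05,0.3]]' >/dev/null; python3 feel.py
```

```text
t 4.70 q6 -0.63 phi -134.4 tcp [0.6727 0.1924 0.0871] Ftool [0.37 3.37 2.42]
t 4.80 q6 -0.59 phi -137.3 tcp [0.6744 0.1907 0.0871] Ftool [0.17 1.71 2.31]
t 4.90 q6 -0.54 phi -140.1 tcp [0.676  0.1889 0.087 ] Ftool [0.13 3.75 2.83]
t 5.00 q6 -0.49 phi -143.0 tcp [0.6774 0.187  0.087 ] Ftool [-0.97  3.85  2.07]
```

```bash

python3 -m handwheel '[[0.1,-2.5,0,0.05,0.3]]' >/dev/null; python3 feel.py
python3 -m handwheel '[[0.1,-2.5,0,0.05,0.3]]' >/dev/null; python3 feel.py
python3 -m handwheel '[[0.1,-2.5,0,0.05,0.3]]' >/dev/null; python3 feel.py
```

```text
t 5.10 q6 -0.44 phi -145.9 tcp [0.6788 0.185  0.0869] Ftool [-0.25  3.84  3.2 ]
t 5.20 q6 -0.40 phi -148.7 tcp [0.6801 0.183  0.0868] Ftool [-0.55  3.75  4.02]
t 5.30 q6 -0.35 phi -151.6 tcp [0.6813 0.181  0.0868] Ftool [-0.38  4.51  3.68]
```

```bash

python3 -m handwheel '[[0.1,-2.5,0,0.05,0.3]]' >/dev/null; python3 feel.py
python3 -m handwheel '[[0.1,-2.5,0,0.05,0.3]]' >/dev/null; python3 feel.py
```

```text
t 5.40 q6 -0.30 phi -154.4 tcp [0.6824 0.1788 0.0868] Ftool [-0.66  4.4   3.82]
t 5.50 q6 -0.26 phi -157.3 tcp [0.6834 0.1767 0.0867] Ftool [-1.27  4.35  4.22]
```

```bash

python3 -m handwheel '[[0.1,-2.5,0,0.05,0.3]]' >/dev/null; python3 feel.py
python3 -m handwheel '[[0.1,-2.5,0,0.05,0.3]]' >/dev/null; python3 feel.py
python3 -m handwheel '[[0.1,-2.5,0,0.05,0.3]]' >/dev/null; python3 feel.py
```

```text
t 5.60 q6 -0.21 phi -160.2 tcp [0.6843 0.1744 0.0867] Ftool [-0.15  4.43  4.33]
t 5.70 q6 -0.17 phi -163.0 tcp [0.6851 0.1721 0.0867] Ftool [-0.46  5.95  4.53]
t 5.80 q6 -0.12 phi -165.9 tcp [0.6858 0.1698 0.0866] Ftool [-1.1   6.01  4.3 ]
```

```bash

python3 -m handwheel '[[0,3,0,0,0.3],[0,3,-30,0,0.4],[0,3,-60,0,0.4],[55,-25,-60,-0.15,0.4],[100,-45,-60,-0.3,0.4],[145,-65,-60,-0.45,0.4],[185,-82,-60,-0.6,0.4],[219,-97,-60,-0.75,0.4]]' >/dev/null
python3 -m handwheel '[[0,0,0,-0.15,0.4],[0,0,0,-0.3,0.4],[0,0,0,-0.365,0.4],[0,0,0,-0.365,0.4]]' >/dev/null
python3 - <<'E'
from h import *
go(.497,.0225,.085,-102)
c,W=cloud('wrist'); cv2.imwrite('pics/w3.png',c['color'])
E
```

```text
t 7.00 q6 -1.48 tcp [0.4984 0.0196 0.1472] shift [-2.6  2.2 62.2] turn 0.002 F [ 0.  -0.5  0.1]
```

View pics/w3.png

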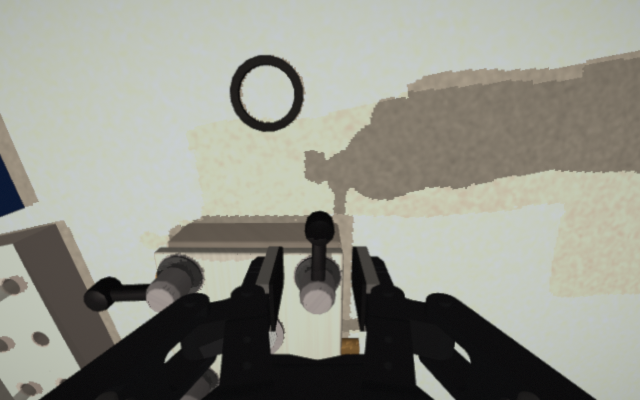

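S's knob is at (320,226) and its hub at (318,290). The arm points straight along tool +x, so the yaw is right.

```bash
python3 - <<'E'
from h import *
c,W=cloud('wrist')
for p in [(320,220),(320,226),(318,296)]: print(np.median(W[p[1]-2:p[1]+3,p[0]-2:p[0]+3].reshape(-1,3),0).round(4))
E
```

```text
[0.4961 0.0137 0.1034]
[0.4967 0.0173 0.1048]
[0.5083 0.0657 0.107 ]
```

```bash

python3 -m handwheel '[[0,1,30,0,0.4],[0,1,62,0,0.4],[0,1,62,0,0.3],[0,1,62,0,0.3]]' >/dev/null; python3 feel.py
python3 -m handwheel '[[-0.1,2.5,0,0.05,0.3],[-0.25,5,0,0.1,0.3]]' >/dev/null; python3 feel.py
python3 -m handwheel '[[-0.1,2.5,0,0.05,0.3],[-0.25,5,0,0.1,0.3]]' >/dev/null; python3 feel.py
python3 -m handwheel '[[-0.1,2.5,0,0.05,0.3]]' >/dev/null; python3 feel.py
python3 -m handwheel '[[-0.1,2.5,0,0.05,0.3]]' >/dev/null; python3 feel.py
```

```text
t 7.50 q6 -1.48 phi -101.9 tcp [0.4962 0.0203 0.0834] Ftool [-0.57  0.26 -0.14]
t 7.70 q6 -1.38 phi -107.8 tcp [0.4932 0.0214 0.0852] Ftool [ 0.38 -0.71  0.62]
t 7.90 q6 -1.28 phi -113.5 tcp [0.4892 0.023  0.0855] Ftool [-1.02 -1.82  1.32]
t 8.00 q6 -1.23 phi -116.4 tcp [0.4869 0.024  0.0855] Ftool [-0.6  -2.06  1.46]
t 8.10 q6 -1.17 phi -119.2 tcp [0.4847 0.0252 0.0855] Ftool [-0.53 -1.98  2.53]
```

```bash

python3 -m handwheel '[[-0.1,2.5,0,0.05,0.3],[-0.25,5,0,0.1,0.3]]' >/dev/null; python3 feel.py
python3 -m handwheel '[[-0.1,2.5,0,0.05,0.3]]' >/dev/null; python3 feel.py
python3 -m handwheel '[[-0.1,2.5,0,0.05,0.3]]' >/dev/null; python3 feel.py
python3 -m handwheel '[[-0.1,2.5,0,0.05,0.3]]' >/dev/null; python3 feel.py
python3 -m handwheel '[[-0.1,2.5,0,0.05,0.3]]' >/dev/null; python3 feel.py
```

```text
t 8.30 q6 -1.07 phi -125.0 tcp [0.4805 0.0277 0.0855] Ftool [-0.41 -1.74  2.32]
t 8.40 q6 -1.02 phi -127.8 tcp [0.4785 0.0292 0.0855] Ftool [-0.56 -1.92  1.78]
t 8.50 q6 -0.96 phi -130.7 tcp [0.4766 0.0307 0.0855] Ftool [-0.53 -3.09  2.88]
t 8.60 q6 -0.91 phi -133.6 tcp [0.4748 0.0323 0.0854] Ftool [-0.43 -3.29  3.13]
t 8.70 q6 -0.86 phi -136.4 tcp [0.4731 0.0341 0.0854] Ftool [ 0.45 -3.64  2.59]
```

```bash

python3 -m handwheel '[[-0.1,2.5,0,0.05,0.3]]' >/dev/null; python3 feel.py
python3 -m handwheel '[[-0.1,2.5,0,0.05,0.3]]' >/dev/null; python3 feel.py
python3 -m handwheel '[[-0.1,2.5,0,0.05,0.3]]' >/dev/null; python3 feel.py
python3 -m handwheel '[[-0.1,2.5,0,0.05,0.3]]' >/dev/null; python3 feel.py
```

```text
t 8.80 q6 -0.80 phi -139.3 tcp [0.4714 0.0359 0.0854] Ftool [-0.55 -3.14  3.52]
t 8.90 q6 -0.75 phi -142.2 tcp [0.4698 0.0377 0.0853] Ftool [-0.38 -4.64  3.44]
t 9.00 q6 -0.70 phi -145.0 tcp [0.4683 0.0397 0.0853] Ftool [-0.47 -3.84  4.46]
t 9.10 q6 -0.64 phi -147.9 tcp [0.4669 0.0417 0.0853] Ftool [-1.02 -4.71  4.2 ]
```

```bash

python3 -m handwheel '[[-0.1,2.5,0,0.05,0.3]]' >/dev/null; python3 feel.py
python3 -m handwheel '[[-0.1,2.5,0,0.05,0.3]]' >/dev/null; python3 feel.py
python3 -m handwheel '[[-0.1,2.5,0,0.05,0.3]]' >/dev/null; python3 feel.py
```

```text
t 9.20 q6 -0.59 phi -150.8 tcp [0.4656 0.0438 0.0852] Ftool [ 0.41 -5.1   3.89]
t 9.30 q6 -0.53 phi -153.7 tcp [0.4644 0.0459 0.0852] Ftool [ 0.39 -4.74  3.56]
t 9.40 q6 -0.48 phi -156.5 tcp [0.4632 0.0482 0.0851] Ftool [ 0.64 -5.26  4.9 ]
```

```bash

python3 -m handwheel '[[0,-3,0,0,0.3],[0,-3,-30,0,0.4],[0,-3,-60,0,0.4],[-45,-22,-60,0.14,0.4],[-90,-44,-60,0.28,0.4],[-135,-65,-60,0.42,0.4],[-182,-85,-60,0.56,0.4],[-182,-85,-60,0.56,0.4]]' >/dev/null
python3 - <<'E'
from h import *
go(.664,.043,.084,171.5)
c,W=cloud('wrist'); cv2.imwrite('pics/w4.png',c['color'])
E
```

```text
t 10.20 q6 0.09 tcp [0.6681 0.0441 0.1416] shift [ 4.1 -1.7 57.5] turn -0.000 F [-0.5  0.1 -0.7]
```

View pics/w4.png

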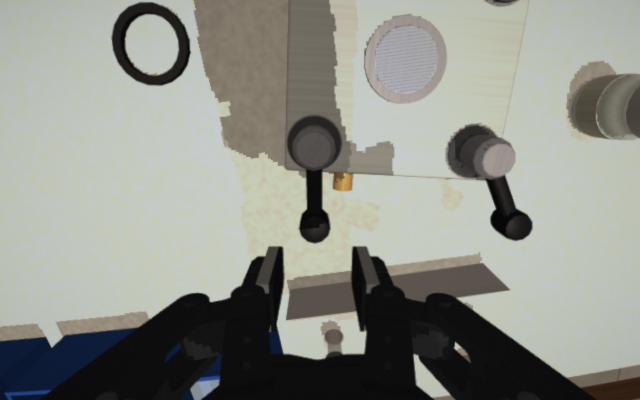

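Q's knob is at (315,228), aligned between the fingers. P's lever is at (515,225), clear to the right.

```bash

python3 -m handwheel '[[3,-1,30,0,0.4],[3,-1,58,0,0.4],[3,-1,58,0,0.3],[3,-1,58,0,0.3]]' >/dev/null; python3 feel.py
python3 -m handwheel '[[0.1,-2.5,0,0.05,0.3],[0.25,-5,0,0.1,0.3]]' >/dev/null; python3 feel.py
python3 -m handwheel '[[0.1,-2.5,0,0.05,0.3],[0.25,-5,0,0.1,0.3]]' >/dev/null; python3 feel.py
python3 -m handwheel '[[0.1,-2.5,0,0.05,0.3]]' >/dev/null; python3 feel.py
python3 -m handwheel '[[0.1,-2.5,0,0.05,0.3]]' >/dev/null; python3 feel.py
```

```text
t 10.65 q6 0.09 phi 171.6 tcp [0.6579 0.0442 0.0863] Ftool [-0.62 -0.18 -1.58]
t 10.85 q6 0.19 phi 165.8 tcp [0.6587 0.0396 0.0882] Ftool [-0.46  2.62  1.65]
t 11.05 q6 0.28 phi 160.1 tcp [0.6574 0.0351 0.0881] Ftool [-0.27  2.24  2.11]
t 11.15 q6 0.32 phi 157.2 tcp [0.6566 0.0328 0.0881] Ftool [0.14 3.72 1.89]
t 11.25 q6 0.37 phi 154.4 tcp [0.6556 0.0304 0.0881] Ftool [-0.29  2.19  2.57]
```

```bash

python3 -m handwheel '[[-5,0,0,0,0.3],[-5,0,0,0,0.3]]' >/dev/null; python3 feel.py
python3 -m handwheel '[[0.1,-2.5,0,0.05,0.3],[0.25,-5,0,0.1,0.3]]' >/dev/null; python3 feel.py
python3 -m handwheel '[[0.1,-2.5,0,0.05,0.3]]' >/dev/null; python3 feel.py
python3 -m handwheel '[[0.1,-2.5,0,0.05,0.3]]' >/dev/null; python3 feel.py
python3 -m handwheel '[[0.1,-2.5,0,0.05,0.3]]' >/dev/null; python3 feel.py
```

```text
t 11.45 q6 0.37 phi 154.5 tcp [0.6605 0.0276 0.0875] Ftool [-0.08  1.17 -0.53]
t 11.65 q6 0.46 phi 148.7 tcp [0.658  0.0234 0.087 ] Ftool [ 0.77  1.61 -1.41]
t 11.75 q6 0.51 phi 145.8 tcp [0.6566 0.0213 0.0868] Ftool [ 0.49  2.05 -0.75]
t 11.85 q6 0.55 phi 142.9 tcp [0.655  0.0192 0.0867] Ftool [-0.58  2.39 -0.77]
t 11.95 q6 0.60 phi 140.0 tcp [0.6534 0.0173 0.0866] Ftool [0.39 2.33 0.79]
```

```bash

python3 -m handwheel '[[0.1,-2.5,0,0.05,0.3],[0.25,-5,0,0.1,0.3]]' >/dev/null; python3 feel.py
python3 -m handwheel '[[0.1,-2.5,0,0.05,0.3]]' >/dev/null; python3 feel.py
python3 -m handwheel '[[0.1,-2.5,0,0.05,0.3]]' >/dev/null; python3 feel.py
python3 -m handwheel '[[0.1,-2.5,0,0.05,0.3]]' >/dev/null; python3 feel.py
python3 -m handwheel '[[0.1,-2.5,0,0.05,0.3]]' >/dev/null; python3 feel.py
```

```text
t 12.15 q6 0.69 phi 134.3 tcp [0.6499 0.0137 0.0863] Ftool [0.01 3.51 1.46]
t 12.25 q6 0.74 phi 131.5 tcp [0.648  0.0121 0.0862] Ftool [1.26 3.27 2.41]
t 12.35 q6 0.79 phi 128.6 tcp [0.6461 0.0106 0.0861] Ftool [-0.46  4.1   1.9 ]
t 12.45 q6 0.84 phi 125.7 tcp [0.6441 0.0092 0.086 ] Ftool [0.69 4.23 3.81]
t 12.55 q6 0.88 phi 122.9 tcp [0.6421 0.0079 0.0859] Ftool [-0.1   3.36  3.58]
```

```bash

python3 -m handwheel '[[0.1,-2.5,0,0.05,0.3]]' >/dev/null; python3 feel.py
python3 -m handwheel '[[0.1,-2.5,0,0.05,0.3]]' >/dev/null; python3 feel.py
python3 -m handwheel '[[0.1,-2.5,0,0.05,0.3]]' >/dev/null; python3 feel.py
python3 -m handwheel '[[0.1,-2.5,0,0.05,0.3]]' >/dev/null; python3 feel.py
```

```text
t 12.65 q6 0.93 phi 120.0 tcp [0.64   0.0066 0.0859] Ftool [1.07 5.17 4.12]
t 12.75 q6 0.98 phi 117.1 tcp [0.6378 0.0055 0.0859] Ftool [1.75 5.76 3.44]
t 12.85 q6 1.03 phi 114.3 tcp [0.6357 0.0045 0.0859] Ftool [2.25 5.09 4.13]
t 12.95 q6 1.08 phi 111.4 tcp [0.6335 0.0035 0.0859] Ftool [1.39 5.16 4.  ]
```

```bash

python3 -m handwheel '[[0,3,0,0,0.3],[0,3,-30,0,0.4],[0,3,-60,0,0.4],[45,-15,-60,-0.15,0.4],[90,-30,-60,-0.3,0.4],[135,-45,-60,-0.45,0.4],[180,-60,-60,-0.6,0.4],[223,-75,-60,-0.75,0.4]]' >/dev/null
python3 -m handwheel '[[0,0,0,-0.15,0.4],[0,0,0,-0.28,0.4],[0,0,0,-0.28,0.4],[0,0,0,-0.28,0.4]]' >/dev/null
python3 - <<'E'
from h import *
go(.4825,.184,.084,170.5)
c,W=cloud('wrist'); cv2.imwrite('pics/w5.png',c['color'])
E
```

```text
t 14.15 q6 0.38 tcp [0.4809 0.1831 0.1456] shift [-1.4  1.2 61.6] turn -0.003 F [ 0.8  0.8 -1.2]
```

View pics/w5.png

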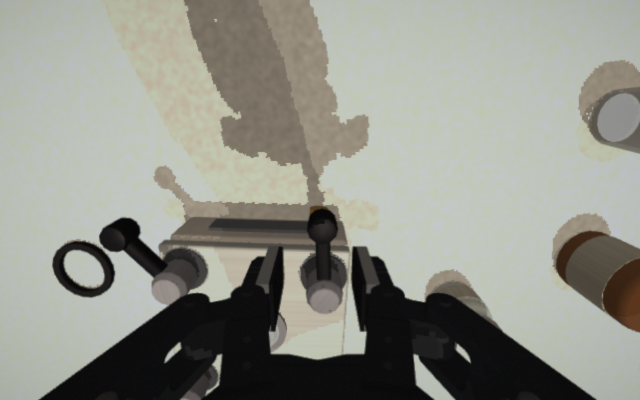

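T's knob is at (322,222) between the fingers, about 1 to 2 mm to the right of centre. The jar and bottle are clear.

```bash

python3 -m handwheel '[[-1,1.5,30,0,0.4],[-1,1.5,61,0,0.4],[-1,1.5,61,0,0.3],[-1,1.5,61,0,0.3]]' >/dev/null; python3 feel.py
python3 -m handwheel '[[-0.1,2.5,0,0.05,0.3],[-0.25,5,0,0.1,0.3]]' >/dev/null; python3 feel.py
python3 -m handwheel '[[-0.1,2.5,0,0.05,0.3],[-0.25,5,0,0.1,0.3]]' >/dev/null; python3 feel.py
python3 -m handwheel '[[-0.1,2.5,0,0.05,0.3]]' >/dev/null; python3 feel.py
python3 -m handwheel '[[-0.1,2.5,0,0.05,0.3]]' >/dev/null; python3 feel.py
```

```text
t 14.60 q6 0.38 phi 170.4 tcp [0.4814 0.1841 0.084 ] Ftool [ 0.34 -0.21 -0.78]
t 14.80 q6 0.49 phi 164.5 tcp [0.4842 0.1893 0.086 ] Ftool [-0.78 -2.44  0.27]
t 15.00 q6 0.60 phi 158.8 tcp [0.4854 0.1937 0.0859] Ftool [-1.38 -1.73  2.85]
t 15.10 q6 0.65 phi 155.9 tcp [0.4862 0.1959 0.0858] Ftool [-0.16 -1.95  2.59]
t 15.20 q6 0.70 phi 153.1 tcp [0.4871 0.1981 0.0857] Ftool [ 0.98 -1.63  2.79]
```

```bash

python3 -m handwheel '[[-0.1,2.5,0,0.05,0.3],[-0.25,5,0,0.1,0.3]]' >/dev/null; python3 feel.py
python3 -m handwheel '[[-0.1,2.5,0,0.05,0.3]]' >/dev/null; python3 feel.py
python3 -m handwheel '[[-0.1,2.5,0,0.05,0.3]]' >/dev/null; python3 feel.py
python3 -m handwheel '[[-0.1,2.5,0,0.05,0.3]]' >/dev/null; python3 feel.py
python3 -m handwheel '[[-0.1,2.5,0,0.05,0.3]]' >/dev/null; python3 feel.py
```

```text
t 15.40 q6 0.81 phi 147.3 tcp [0.4892 0.2025 0.0855] Ftool [-0.12 -2.64  2.65]
t 15.50 q6 0.86 phi 144.5 tcp [0.4905 0.2046 0.0855] Ftool [ 0.86 -3.06  1.95]
t 15.60 q6 0.92 phi 141.6 tcp [0.4919 0.2066 0.0854] Ftool [ 1.33 -3.26  3.05]
t 15.70 q6 0.97 phi 138.7 tcp [0.4934 0.2085 0.0854] Ftool [ 0.46 -2.32  1.95]
t 15.80 q6 1.02 phi 135.9 tcp [0.495  0.2104 0.0853] Ftool [ 1.31 -3.06  1.74]
```

```bash

python3 -m handwheel '[[-0.1,2.5,0,0.05,0.3],[-0.25,5,0,0.1,0.3]]' >/dev/null; python3 feel.py
python3 -m handwheel '[[-0.1,2.5,0,0.05,0.3]]' >/dev/null; python3 feel.py
python3 -m handwheel '[[-0.1,2.5,0,0.05,0.3]]' >/dev/null; python3 feel.py
python3 -m handwheel '[[-0.1,2.5,0,0.05,0.3]]' >/dev/null; python3 feel.py
```

```text
t 16.00 q6 1.13 phi 130.2 tcp [0.4985 0.2138 0.0853] Ftool [ 1.15 -2.38  1.88]
t 16.10 q6 1.18 phi 127.3 tcp [0.5004 0.2155 0.0853] Ftool [ 0.35 -2.31  2.26]
t 16.20 q6 1.23 phi 124.4 tcp [0.5024 0.2169 0.0853] Ftool [ 0.51 -2.85  1.89]
t 16.30 q6 1.28 phi 121.6 tcp [0.5045 0.2183 0.0853] Ftool [ 1.93 -3.39  2.52]
```

```bash

python3 -m handwheel '[[-0.1,2.5,0,0.05,0.3]]' >/dev/null; python3 feel.py
python3 -m handwheel '[[-0.1,2.5,0,0.05,0.3]]' >/dev/null; python3 feel.py
python3 -m handwheel '[[-0.1,2.5,0,0.05,0.3]]' >/dev/null; python3 feel.py
python3 -m handwheel '[[-0.1,2.5,0,0.05,0.3]]' >/dev/null; python3 feel.py
```

```text
t 16.40 q6 1.33 phi 118.7 tcp [0.5065 0.2196 0.0852] Ftool [ 0.8  -3.29  2.92]
t 16.50 q6 1.38 phi 115.9 tcp [0.5086 0.2207 0.0851] Ftool [ 2.21 -3.33  2.68]
t 16.60 q6 1.43 phi 113.0 tcp [0.5106 0.2217 0.085 ] Ftool [ 1.04 -4.43  3.01]
t 16.70 q6 1.49 phi 110.1 tcp [0.5126 0.2226 0.0849] Ftool [ 0.93 -4.52  2.89]
```

```bash

python3 -m handwheel '[[-0.1,2.5,0,0.05,0.3]]' >/dev/null; python3 feel.py
python3 -m handwheel '[[-0.1,2.5,0,0.05,0.3]]' >/dev/null; python3 feel.py
```

```text
t 16.80 q6 1.54 phi 107.3 tcp [0.5147 0.2234 0.0847] Ftool [ 1.54 -4.82  3.31]
t 16.90 q6 1.59 phi 104.4 tcp [0.5168 0.2241 0.0846] Ftool [ 1.61 -4.34  3.72]
```

```bash

python3 -m handwheel '[[-0.1,2.5,0,0.05,0.3]]' >/dev/null; python3 feel.py
python3 -m handwheel '[[-0.1,2.5,0,0.05,0.3]]' >/dev/null; python3 feel.py
```

```text
t 17.00 q6 1.64 phi 101.5 tcp [0.519  0.2247 0.0844] Ftool [ 3.12 -5.16  3.53]
t 17.10 q6 1.68 phi 98.7 tcp [0.5212 0.2252 0.0843] Ftool [ 2.55 -5.78  4.3 ]
```

First round is complete. Second round starts with lever P.

```bash

python3 -m handwheel '[[0,-3,0,0,0.3],[0,-3,-30,0,0.4],[0,-3,-60,0,0.4],[-15,30,-60,-0.15,0.4],[-30,60,-60,-0.3,0.4],[-45,90,-60,-0.45,0.4],[-60,120,-60,-0.6,0.4],[-77,155,-60,-0.75,0.4]]' >/dev/null
python3 -m handwheel '[[0,0,0,-0.15,0.4],[0,0,0,-0.3,0.4],[0,0,0,-0.45,0.4],[0,0,0,-0.6,0.4],[0,0,0,-0.75,0.4],[0,0,0,-0.9,0.4],[0,0,0,-0.95,0.4],[0,0,0,-0.95,0.4]]' >/dev/null
python3 - <<'E'
from h import *
go(.686,.172,.081,-164)
c,W=cloud('wrist'); cv2.imwrite('pics/w6.png',c['color'])
E
```

```text
t 18.70 q6 -0.15 tcp [0.6898 0.1726 0.1462] shift [ 4.1  0.5 65.2] turn 0.004 F [ 0.  -0.2  0.2]
```

View pics/w6.png

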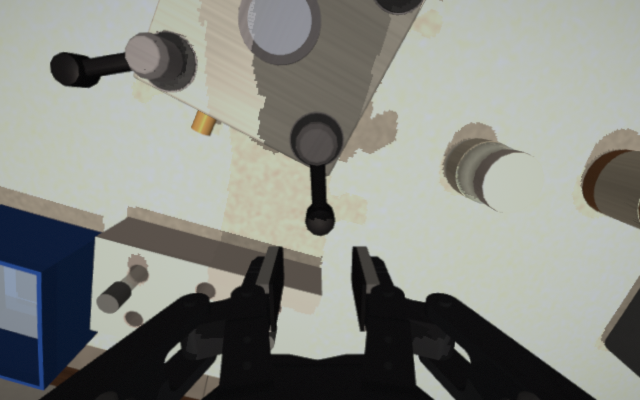

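P's knob is at (320,222) and its arm is aligned with the tool. I descend and tighten.

```bash

python3 -m handwheel '[[3,1,30,0,0.4],[3,1,65,0,0.4],[3,1,65,0,0.3],[3,1,65,0,0.3]]' >/dev/null; python3 feel.py
python3 -m handwheel '[[0.1,-2.5,0,0.05,0.3],[0.25,-5,0,0.1,0.3]]' >/dev/null; python3 feel.py
python3 -m handwheel '[[0.1,-2.5,0,0.05,0.3]]' >/dev/null; python3 feel.py
python3 -m handwheel '[[0.1,-2.5,0,0.05,0.3]]' >/dev/null; python3 feel.py
```

```text
t 19.15 q6 -0.15 phi -163.8 tcp [0.6853 0.1728 0.0794] Ftool [ 0.42 -0.69 -2.26]
t 19.35 q6 -0.05 phi -169.6 tcp [0.6879 0.169  0.0819] Ftool [0.46 3.56 1.9 ]
t 19.45 q6 -0.01 phi -172.5 tcp [0.6882 0.167  0.0818] Ftool [0.19 4.49 2.95]
t 19.55 q6 0.04 phi -175.3 tcp [0.6885 0.1647 0.0818] Ftool [-0.    4.88  2.13]
```

```bash

python3 -m handwheel '[[0.1,-2.5,0,0.05,0.3]]' >/dev/null; python3 feel.py
python3 -m handwheel '[[0.1,-2.5,0,0.05,0.3]]' >/dev/null; python3 feel.py
python3 -m handwheel '[[0.1,-2.5,0,0.05,0.3]]' >/dev/null; python3 feel.py
python3 -m handwheel '[[0.1,-2.5,0,0.05,0.3]]' >/dev/null; python3 feel.py
```

```text
t 19.65 q6 0.09 phi -178.2 tcp [0.6887 0.1624 0.0817] Ftool [-0.88  5.98  3.39]
t 19.75 q6 0.13 phi 179.0 tcp [0.6888 0.1601 0.0816] Ftool [-0.26  5.94  4.06]
t 19.85 q6 0.18 phi 176.1 tcp [0.6888 0.1577 0.0816] Ftool [-0.46  6.2   4.6 ]
t 19.95 q6 0.22 phi 173.2 tcp [0.6887 0.1553 0.0815] Ftool [-1.19  5.96  5.37]
```

```bash

python3 -m handwheel '[[0.1,-2.5,0,0.05,0.3]]' >/dev/null; python3 feel.py
python3 -m handwheel '[[0.1,-2.5,0,0.05,0.3]]' >/dev/null; python3 feel.py
python3 -m handwheel '[[0.1,-2.5,0,0.05,0.3]]' >/dev/null; python3 feel.py
python3 -m handwheel '[[0.1,-2.5,0,0.05,0.3]]' >/dev/null; python3 feel.py
```

```text
t 20.05 q6 0.27 phi 170.4 tcp [0.6885 0.153  0.0815] Ftool [-1.16  7.23  5.44]
t 20.15 q6 0.32 phi 167.5 tcp [0.6882 0.1506 0.0815] Ftool [-1.23  7.53  5.44]
t 20.25 q6 0.36 phi 164.7 tcp [0.6877 0.1482 0.0815] Ftool [-1.66  8.38  6.39]
t 20.35 q6 0.41 phi 161.8 tcp [0.6871 0.1459 0.0814] Ftool [-1.64  8.52  7.98]
```

```bash

python3 -m handwheel '[[0.1,-2.5,0,0.05,0.3]]' >/dev/null; python3 feel.py
python3 -m handwheel '[[0.1,-2.5,0,0.05,0.3]]' >/dev/null; python3 feel.py
```

```text
t 20.45 q6 0.46 phi 158.9 tcp [0.6864 0.1436 0.0814] Ftool [-1.94  8.35  7.16]
t 20.55 q6 0.50 phi 156.1 tcp [0.6856 0.1413 0.0815] Ftool [-1.38  9.32  7.41]
```

```bash

python3 -m handwheel '[[0,3,0,0,0.3],[0,3,-30,0,0.4],[0,3,-60,0,0.4],[33,-33,-60,-0.15,0.4],[66,-69,-60,-0.3,0.4],[99,-105,-60,-0.45,0.4],[132,-141,-60,-0.6,0.4],[163,-176,-60,-0.75,0.4]]' >/dev/null
python3 -m handwheel '[[0,0,0,-0.14,0.4],[0,0,0,-0.14,0.4],[0,0,0,-0.14,0.4]]' >/dev/null
python3 - <<'E'
from h import *
go(.465,.0463,.080,-153)
c,W=cloud('wrist'); cv2.imwrite('pics/w7.png',c['color'])
E
```

```text
t 21.65 q6 -0.55 tcp [0.4648 0.0436 0.1412] shift [-1.2  2.5 61.2] turn -0.002 F [0.3 0.4 1.1]
```

View pics/w7.png

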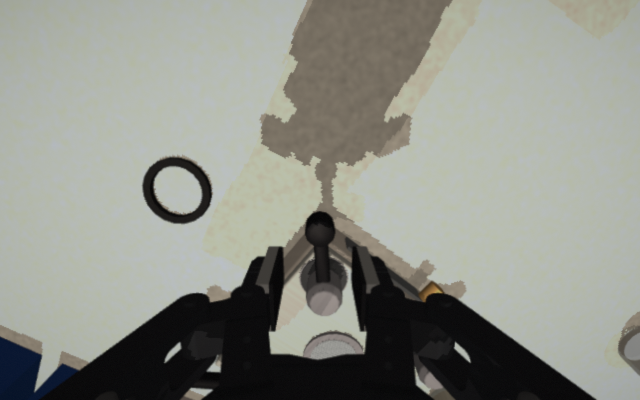

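S's knob is at (320,227), centred between the fingers, and the path down is clear.

```bash

python3 -m handwheel '[[-1,1,30,0,0.4],[-1,1,61,0,0.4],[-1,1,61,0,0.3],[-1,1,61,0,0.3]]' >/dev/null; python3 feel.py
python3 -m handwheel '[[-0.1,2.5,0,0.05,0.3],[-0.25,5,0,0.1,0.3]]' >/dev/null; python3 feel.py
python3 -m handwheel '[[-0.1,2.5,0,0.05,0.3]]' >/dev/null; python3 feel.py
python3 -m handwheel '[[-0.1,2.5,0,0.05,0.3]]' >/dev/null; python3 feel.py
python3 -m handwheel '[[-0.1,2.5,0,0.05,0.3]]' >/dev/null; python3 feel.py
```

```text
t 22.10 q6 -0.55 phi -152.9 tcp [0.4634 0.0454 0.0782] Ftool [-0.73  0.36 -0.34]
t 22.30 q6 -0.44 phi -158.8 tcp [0.4633 0.0492 0.08  ] Ftool [-0.38 -4.53  2.07]
t 22.40 q6 -0.38 phi -161.7 tcp [0.4626 0.0512 0.08  ] Ftool [ 0.68 -4.05  3.18]
t 22.50 q6 -0.33 phi -164.5 tcp [0.4618 0.0534 0.08  ] Ftool [ 0.04 -5.3   3.68]
t 22.60 q6 -0.27 phi -167.4 tcp [0.461  0.0557 0.0799] Ftool [-0.86 -4.38  4.26]
```

```bash

python3 -m handwheel '[[-0.1,2.5,0,0.05,0.3]]' >/dev/null; python3 feel.py
python3 -m handwheel '[[-0.1,2.5,0,0.05,0.3]]' >/dev/null; python3 feel.py
```

```text
t 22.70 q6 -0.22 phi -170.3 tcp [0.4604 0.0581 0.0798] Ftool [ 0.67 -5.86  3.65]
t 22.80 q6 -0.16 phi -173.2 tcp [0.4598 0.0605 0.0797] Ftool [-0.18 -6.24  4.28]
```

```bash

python3 -m handwheel '[[-0.1,2.5,0,0.05,0.3]]' >/dev/null; python3 feel.py
python3 -m handwheel '[[-0.1,2.5,0,0.05,0.3]]' >/dev/null; python3 feel.py
python3 -m handwheel '[[-0.1,2.5,0,0.05,0.3]]' >/dev/null; python3 feel.py
python3 -m handwheel '[[-0.1,2.5,0,0.05,0.3]]' >/dev/null; python3 feel.py
```

```text
t 22.90 q6 -0.10 phi -176.0 tcp [0.4594 0.0629 0.0795] Ftool [ 0.02 -6.18  5.45]
t 23.00 q6 -0.05 phi -178.9 tcp [0.459  0.0654 0.0794] Ftool [-0.39 -7.55  4.55]
t 23.10 q6 0.01 phi 178.2 tcp [0.4588 0.0678 0.0793] Ftool [ 0.07 -7.91  5.88]
t 23.20 q6 0.06 phi 175.4 tcp [0.4588 0.0702 0.0792] Ftool [ 0.27 -7.01  5.17]
```

```bash

python3 -m handwheel '[[-0.1,2.5,0,0.05,0.3]]' >/dev/null; python3 feel.py
python3 -m handwheel '[[-0.1,2.5,0,0.05,0.3]]' >/dev/null; python3 feel.py
```

```text
t 23.30 q6 0.12 phi 172.5 tcp [0.4588 0.0727 0.0791] Ftool [-0.16 -8.2   5.58]
t 23.40 q6 0.17 phi 169.6 tcp [0.4589 0.0751 0.0789] Ftool [-0.74 -8.16  5.77]
```

```bash

python3 -m handwheel '[[-0.1,2.5,0,0.05,0.3]]' >/dev/null; python3 feel.py
python3 -m handwheel '[[-0.1,2.5,0,0.05,0.3]]' >/dev/null; python3 feel.py
python3 -m handwheel '[[-0.1,2.5,0,0.05,0.3]]' >/dev/null; python3 feel.py
```

```text
t 23.50 q6 0.23 phi 166.8 tcp [0.4592 0.0775 0.0788] Ftool [-0.88 -8.92  7.12]
t 23.60 q6 0.28 phi 163.9 tcp [0.4596 0.08   0.0787] Ftool [-0.73 -7.28  6.52]
t 23.70 q6 0.34 phi 161.0 tcp [0.4601 0.0823 0.0786] Ftool [-0.7  -8.38  6.5 ]
```

```bash

python3 -m handwheel '[[-0.1,2.5,0,0.05,0.3]]' >/dev/null; python3 feel.py
python3 -m handwheel '[[-0.1,2.5,0,0.05,0.3]]' >/dev/null; python3 feel.py
python3 -m handwheel '[[-0.1,2.5,0,0.05,0.3]]' >/dev/null; python3 feel.py
```

```text
t 23.80 q6 0.39 phi 158.2 tcp [0.4607 0.0846 0.0785] Ftool [ 0.57 -9.05  6.68]
t 23.90 q6 0.45 phi 155.3 tcp [0.4614 0.0869 0.0784] Ftool [-0.55 -9.04  6.82]
t 24.00 q6 0.50 phi 152.5 tcp [0.4622 0.0891 0.0782] Ftool [-0.79 -9.89  6.74]
```

```bash

python3 -m handwheel '[[0,-3,0,0,0.3],[0,-3,-30,0,0.4],[0,-3,-62,0,0.4],[-40,-2,-62,0.14,0.4],[-80,0,-62,0.28,0.4],[-120,2,-62,0.42,0.4],[-160,4,-62,0.56,0.4],[-193,5,-62,0.67,0.4]]' >/dev/null
python3 -m handwheel '[[0,0,0,0,0.4],[0,0,0,0,0.4]]' >/dev/null
python3 - <<'E'
from h import *
go(.6362,.0042,.080,114)
c,W=cloud('wrist'); cv2.imwrite('pics/w8.png',c['color'])
E
```

```text
t 25.00 q6 1.03 tcp [0.6385 0.0065 0.1411] shift [-1.1 -3.2 61.1] turn 0.006 F [-0.7  0.2  0.8]
```

View pics/w8.png

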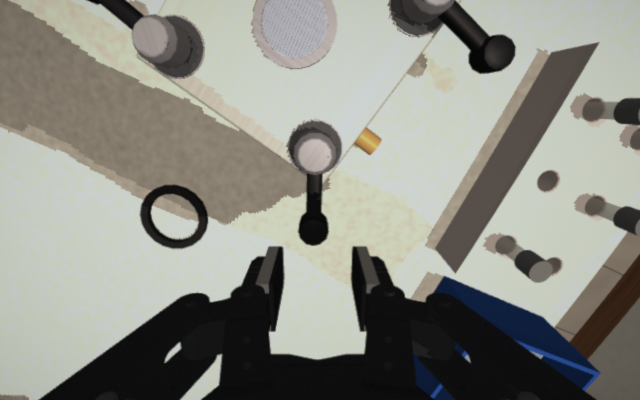

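Q's knob is at (314,228), about 1 to 2 mm left of centre.

```bash

python3 -m handwheel '[[-1,-2,30,0,0.4],[-1,-2,61,0,0.4],[-1,-2,61,0,0.3],[-1,-2,61,0,0.3]]' >/dev/null; python3 feel.py
python3 -m handwheel '[[0.1,-2.5,0,0.05,0.3],[0.25,-5,0,0.1,0.3]]' >/dev/null; python3 feel.py
python3 -m handwheel '[[0.1,-2.5,0,0.05,0.3]]' >/dev/null; python3 feel.py
python3 -m handwheel '[[0.1,-2.5,0,0.05,0.3]]' >/dev/null; python3 feel.py
python3 -m handwheel '[[0.1,-2.5,0,0.05,0.3]]' >/dev/null; python3 feel.py
python3 -m handwheel '[[0.1,-2.5,0,0.05,0.3]]' >/dev/null; python3 feel.py
```

```text
t 25.45 q6 1.03 phi 114.4 tcp [0.6351 0.0058 0.0798] Ftool [-0.33  0.48 -0.27]
t 25.65 q6 1.13 phi 108.5 tcp [0.6327 0.0038 0.0819] Ftool [2.2  2.84 1.4 ]
t 25.75 q6 1.17 phi 105.7 tcp [0.6309 0.0033 0.0821] Ftool [0.95 3.96 3.19]
t 25.85 q6 1.22 phi 102.8 tcp [0.6288 0.0027 0.082 ] Ftool [1.77 4.12 3.58]
t 25.95 q6 1.27 phi 99.9 tcp [0.6266 0.0023 0.0821] Ftool [1.17 4.42 2.13]
t 26.05 q6 1.32 phi 97.1 tcp [0.6244 0.0019 0.0821] Ftool [2.78 5.27 4.32]
```

```bash

python3 -m handwheel '[[0.1,-2.5,0,0.05,0.3]]' >/dev/null; python3 feel.py
python3 -m handwheel '[[0.1,-2.5,0,0.05,0.3]]' >/dev/null; python3 feel.py
python3 -m handwheel '[[0.1,-2.5,0,0.05,0.3]]' >/dev/null; python3 feel.py
python3 -m handwheel '[[0.1,-2.5,0,0.05,0.3]]' >/dev/null; python3 feel.py
```

```text
t 26.15 q6 1.37 phi 94.2 tcp [0.6221 0.0017 0.0821] Ftool [1.79 6.68 3.65]
t 26.25 q6 1.42 phi 91.3 tcp [0.6199 0.0015 0.0821] Ftool [0.59 5.49 4.46]
t 26.35 q6 1.47 phi 88.5 tcp [0.6176 0.0014 0.0821] Ftool [0.98 6.29 5.83]
t 26.45 q6 1.52 phi 85.6 tcp [0.6153 0.0014 0.0821] Ftool [1.66 7.88 5.94]
```

```bash

python3 -m handwheel '[[0.1,-2.5,0,0.05,0.3]]' >/dev/null; python3 feel.py
python3 -m handwheel '[[0.1,-2.5,0,0.05,0.3]]' >/dev/null; python3 feel.py
python3 -m handwheel '[[0.1,-2.5,0,0.05,0.3]]' >/dev/null; python3 feel.py
```

```text
t 26.55 q6 1.57 phi 82.7 tcp [0.613  0.0016 0.0822] Ftool [1.65 7.9  6.17]
t 26.65 q6 1.62 phi 79.9 tcp [0.6108 0.0019 0.0822] Ftool [1.79 7.16 5.45]
t 26.75 q6 1.67 phi 77.0 tcp [0.6085 0.0022 0.0823] Ftool [0.81 8.28 5.73]
```

```bash

python3 -m handwheel '[[0.1,-2.5,0,0.05,0.3]]' >/dev/null; python3 feel.py
python3 -m handwheel '[[0.1,-2.5,0,0.05,0.3]]' >/dev/null; python3 feel.py
python3 -m handwheel '[[0.1,-2.5,0,0.05,0.3]]' >/dev/null; python3 feel.py
```

```text
t 26.85 q6 1.72 phi 74.1 tcp [0.6063 0.0027 0.0823] Ftool [0.79 8.4  6.6 ]
t 26.95 q6 1.77 phi 71.2 tcp [0.6041 0.0033 0.0823] Ftool [1.76 8.92 7.59]
t 27.05 q6 1.82 phi 68.4 tcp [0.6017 0.004  0.0823] Ftool [2.2  9.65 6.5 ]
```

```bash

python3 -m handwheel '[[0,3,0,0,0.3],[0,3,-30,0,0.4],[0,3,-60,0,0.4],[35,-30,-60,-0.12,0.4],[70,-62,-60,-0.24,0.4],[105,-94,-60,-0.36,0.4],[140,-126,-60,-0.48,0.4],[176,-158,-60,-0.59,0.4]]' >/dev/null
python3 -m handwheel '[[0,0,0,0,0.4],[0,0,0,0,0.4]]' >/dev/null
python3 - <<'E'
from h import *
go(.519,.226,.080,102)
c,W=cloud('wrist')
# dark knob between fingers: column centroid of dark pixels in the gap
g=cv2.cvtColor(c['color'],cv2.COLOR_BGR2GRAY)[205:245,290:350]; ys,xs=np.nonzero(g<60); print(len(xs),xs.mean()+290,ys.mean()+205, np.median(W[222-2:225,318:323].reshape(-1,3),0))
E
```

```text
t 28.05 q6 1.63 tcp [0.5147 0.2278 0.141 ] shift [-2.7  3.6 61.1] turn 0.007 F [-0.5  1.2 -0.2]
856 321.0210280373832 227.375 [0.5159275 0.2335803 0.1011533]
```

```bash

python3 -m handwheel '[[-1,2,30,0,0.4],[-1,2,61,0,0.4],[-1,2,61,0,0.3],[-1,2,61,0,0.3]]' >/dev/null; python3 feel.py
python3 -m handwheel '[[-0.1,2.5,0,0.05,0.3],[-0.25,5,0,0.1,0.3]]' >/dev/null; python3 feel.py
python3 -m handwheel '[[-0.1,2.5,0,0.05,0.3]]' >/dev/null; python3 feel.py
python3 -m handwheel '[[-0.1,2.5,0,0.05,0.3]]' >/dev/null; python3 feel.py
python3 -m handwheel '[[-0.1,2.5,0,0.05,0.3]]' >/dev/null; python3 feel.py
```

```text
t 28.50 q6 1.63 phi 102.1 tcp [0.5173 0.2244 0.0784] Ftool [-0.49 -0.5   0.22]
t 28.70 q6 1.73 phi 96.3 tcp [0.5227 0.2259 0.08  ] Ftool [-1.25 -2.96  1.77]
t 28.80 q6 1.78 phi 93.5 tcp [0.5248 0.2262 0.0799] Ftool [-0.57 -1.84  1.72]
t 28.90 q6 1.83 phi 90.6 tcp [0.5271 0.2264 0.0798] Ftool [ 0.67 -2.8   1.27]
t 29.00 q6 1.87 phi 87.8 tcp [0.5293 0.2264 0.0797] Ftool [ 0.33 -3.28  1.98]
```

```bash

python3 -m handwheel '[[-0.1,2.5,0,0.05,0.3]]' >/dev/null; python3 feel.py
python3 -m handwheel '[[-0.1,2.5,0,0.05,0.3]]' >/dev/null; python3 feel.py
```

```text
t 29.10 q6 1.92 phi 84.9 tcp [0.5315 0.2264 0.0796] Ftool [ 0.89 -3.49  1.55]
t 29.20 q6 1.97 phi 82.1 tcp [0.5337 0.2263 0.0794] Ftool [ 1.58 -4.43  1.7 ]
```

```bash

python3 -m handwheel '[[-0.1,2.5,0,0.05,0.3]]' >/dev/null; python3 feel.py
python3 -m handwheel '[[-0.1,2.5,0,0.05,0.3]]' >/dev/null; python3 feel.py
python3 -m handwheel '[[-0.1,2.5,0,0.05,0.3]]' >/dev/null; python3 feel.py
python3 -m handwheel '[[-0.1,2.5,0,0.05,0.3]]' >/dev/null; python3 feel.py
python3 -m handwheel '[[-0.1,2.5,0,0.05,0.3]]' >/dev/null; python3 feel.py
```

```text
t 29.30 q6 2.02 phi 79.2 tcp [0.5359 0.2261 0.0793] Ftool [ 2.84 -4.46  2.74]
t 29.40 q6 2.07 phi 76.3 tcp [0.538  0.2257 0.0792] Ftool [ 3.9  -6.32  1.68]
t 29.50 q6 2.12 phi 73.5 tcp [0.5402 0.2253 0.0792] Ftool [ 3.43 -6.36  3.12]
t 29.60 q6 2.16 phi 70.6 tcp [0.5423 0.2248 0.079 ] Ftool [ 4.71 -7.47  3.7 ]
t 29.70 q6 2.21 phi 67.8 tcp [0.5445 0.2241 0.0789] Ftool [ 4.7  -8.93  4.03]
```

```bash

python3 -m handwheel '[[-0.1,2.5,0,0.05,0.3]]' >/dev/null; python3 feel.py
python3 -m handwheel '[[-0.1,2.5,0,0.05,0.3]]' >/dev/null; python3 feel.py
python3 -m handwheel '[[-0.1,2.5,0,0.05,0.3]]' >/dev/null; python3 feel.py
```

```text
t 29.80 q6 2.26 phi 64.9 tcp [0.5465 0.2234 0.0789] Ftool [ 4.94 -9.09  3.27]
t 29.90 q6 2.30 phi 62.1 tcp [0.5487 0.2226 0.0788] Ftool [  5.06 -10.91   5.89]
t 30.00 q6 2.35 phi 59.2 tcp [0.5507 0.2217 0.0787] Ftool [  5.86 -10.45   4.91]
```

```bash

python3 -m handwheel '[[-0.1,2.5,0,0.05,0.3]]' >/dev/null; python3 feel.py
python3 -m handwheel '[[0,-3,0,0,0.3],[0,-3,-30,0,0.4],[0,-3,-60,0,0.4],[0,-3,-90,0,0.4]]' >/dev/null
python3 - <<'E'
from h import *
go(.685,.144,.078,159)
c,W=cloud('wrist'); q=W[(abs(W[...,2]-.07)<.012)]
cc=np.array((.5735,.1145)); R2=np.array([[np.cos(.203),-np.sin(.203)],[np.sin(.203),np.cos(.203)]])
l=(q[:,:2]-cc)@R2.T
m=(abs(l)<.07).all(1); q,l=q[m],l[m]
from scipy.optimize import least_squares
r=least_squares(lambda p:p[0]+l@p[1:]-q[:,2],[.07,0,0],loss='soft_l1',f_scale=5e-4); print('wrist cover plane',len(q),r.x)
for h in(-.002,.002):pass
c,W=cloud('top'); q=W[(abs(W[...,2]-.07)<.012)]
l=(q[:,:2]-cc)@R2.T; m=(abs(l)<.07).all(1); q,l=q[m],l[m]
r=least_squares(lambda p:p[0]+l@p[1:]-q[:,2],[.07,0,0],loss='soft_l1',f_scale=5e-4); print('top',len(q),r.x)
s=W[...,2]; print('bench', np.median(s[abs(s)<.01]), 'centre',np.median(W[193:196,313:316,2]))
E
```

```text
t 30.10 q6 2.40 phi 56.4 tcp [0.5528 0.2206 0.0786] Ftool [  6.09 -11.63   5.41]
t 30.50 q6 2.40 tcp [0.5535 0.2192 0.1715] shift [ 10.  150.9  93.8] turn -1.791 F [ 1.   1.  -0.5]
wrist cover plane 12064 [ 0.06830846 -0.00189442 -0.00102858]
top 3477 [ 0.06693132 -0.001414    0.00212369]
bench -0.00011560188860038068 centre 0.06958331582412103
```

```bash

python3 -m handwheel '[[2,30,0,-0.15,0.4],[4,60,0,-0.3,0.4],[6,90,0,-0.45,0.4],[8,120,0,-0.6,0.4],[10,151,0,-0.75,0.4],[10,151,0,-0.9,0.4],[10,151,0,-1.05,0.4],[10,151,0,-1.2,0.4]]' >/dev/null
python3 -m handwheel '[[0,0,10,-0.15,0.4],[0,0,20,-0.3,0.4],[0,0,30,-0.45,0.4],[0,0,30,-0.59,0.4],[0,0,30,-0.59,0.4],[0,0,30,-0.59,0.4]]' >/dev/null
python3 - <<'E'
from h import *
go(.685,.144,.078,159)
c,W=cloud('wrist')
g=cv2.cvtColor(c['color'],cv2.COLOR_BGR2GRAY)[205:245,290:350]; ys,xs=np.nonzero(g<60); print(len(xs),xs.mean()+290,ys.mean()+205)
E
```

```text
t 32.00 q6 0.46 tcp [0.6845 0.1441 0.139 ] shift [-0.5  0.  61. ] turn -0.004 F [0.3 0.2 0.4]
893 318.78499440089587 226.13997760358342
```

```bash

python3 -m handwheel '[[0,0.5,30,0,0.4],[0,0.5,61,0,0.4],[0,0.5,61,0,0.3],[0,0.5,61,0,0.3]]' >/dev/null; python3 feel.py
python3 -m handwheel '[[0.1,-2.5,0,0.05,0.3]]' >/dev/null; python3 feel.py
python3 -m handwheel '[[0,-1.5,0,0.03,0.3]]' >/dev/null; python3 feel.py
python3 -m handwheel '[[0,-1.5,0,0.03,0.3]]' >/dev/null; python3 feel.py
python3 -m handwheel '[[0,-1.5,0,0.03,0.3]]' >/dev/null; python3 feel.py
```

```text
t 32.45 q6 0.46 phi 158.9 tcp [0.6838 0.1449 0.0772] Ftool [-0.22 -1.24 -0.14]
t 32.55 q6 0.51 phi 156.0 tcp [0.6845 0.143  0.0793] Ftool [-1.38 -0.54 -0.03]
t 32.65 q6 0.54 phi 154.3 tcp [0.6841 0.142  0.0796] Ftool [ 0.31  4.14 -0.14]
t 32.75 q6 0.57 phi 152.6 tcp [0.6837 0.1415 0.0794] Ftool [ 0.91  5.43 -1.37]
t 32.85 q6 0.59 phi 150.9 tcp [0.6833 0.1406 0.0794] Ftool [ 1.03  6.72 -0.14]
```

```bash

python3 -m handwheel '[[0,-1.5,0,0.03,0.3]]' >/dev/null; python3 feel.py
python3 -m handwheel '[[0,-1.5,0,0.03,0.3]]' >/dev/null; python3 feel.py
python3 -m handwheel '[[0,-1.5,0,0.03,0.3]]' >/dev/null; python3 feel.py
```

```text
t 32.95 q6 0.62 phi 149.2 tcp [0.6828 0.1396 0.0794] Ftool [ 0.22  7.82 -0.28]
t 33.05 q6 0.65 phi 147.5 tcp [0.6822 0.1383 0.0794] Ftool [0.13 8.59 0.73]
t 33.15 q6 0.68 phi 145.8 tcp [0.6816 0.137  0.0794] Ftool [-0.09  8.68  1.01]
```

```bash

python3 -m handwheel '[[0,-1.5,0,0.03,0.3]]' >/dev/null; python3 feel.py
python3 -m handwheel '[[0,-1.5,0,0.03,0.3]]' >/dev/null; python3 feel.py
```

```text
t 33.25 q6 0.71 phi 144.1 tcp [0.6809 0.1357 0.0793] Ftool [0.54 8.89 1.25]
t 33.35 q6 0.74 phi 142.3 tcp [0.6802 0.1346 0.0793] Ftool [0.51 9.32 2.17]
```

```bash

python3 -m handwheel '[[0,-1.5,0,0.03,0.3]]' >/dev/null; python3 feel.py
python3 -m handwheel '[[0,-1.5,0,0.03,0.3]]' >/dev/null; python3 feel.py
python3 -m handwheel '[[0,-1.5,0,0.03,0.3]]' >/dev/null; python3 feel.py
```

```text
t 33.45 q6 0.76 phi 140.6 tcp [0.6796 0.1334 0.0793] Ftool [0.41 9.64 2.42]
t 33.55 q6 0.79 phi 138.9 tcp [0.6788 0.1322 0.0793] Ftool [-0.16 11.47  1.68]
t 33.65 q6 0.82 phi 137.2 tcp [0.678  0.131  0.0793] Ftool [-1.6  10.69  3.08]
```

```bash

python3 -m handwheel '[[0,3,0,0,0.3],[0,3,-30,0,0.4],[0,3,-60,0,0.4],[32,-45,-60,-0.1,0.4],[64,-90,-60,-0.2,0.4],[96,-135,-60,-0.3,0.4],[129,-180,-60,-0.32,0.4],[129,-180,-60,-0.32,0.4]]' >/dev/null
python3 -m handwheel '[[0,0,0,0,0.4],[0,0,0,0,0.4]]' >/dev/null
python3 - <<'E'
from h import *
go(.4612,.0865,.077,155.5)
c,W=cloud('wrist')
g=cv2.cvtColor(c['color'],cv2.COLOR_BGR2GRAY)[205:245,290:350]; ys,xs=np.nonzero(g<60); print(len(xs),xs.mean()+290,ys.mean()+205)
E
```

```text
t 34.65 q6 0.44 tcp [0.4582 0.0842 0.1385] shift [-1.6  3.3 61.5] turn 0.000 F [ 0.  -0.5 -0. ]
992 324.61995967741933 228.24798387096774
```

```bash

python3 -m handwheel '[[-1,3,30,0,0.4],[-1,3,61,0,0.4],[-1,3,61,0,0.3],[-1,3,61,0,0.3]]' >/dev/null; python3 feel.py
python3 -m handwheel '[[-0.1,2.5,0,0.05,0.3]]' >/dev/null; python3 feel.py
python3 -m handwheel '[[0,1.5,0,0.03,0.3]]' >/dev/null; python3 feel.py
python3 -m handwheel '[[0,1.5,0,0.03,0.3]]' >/dev/null; python3 feel.py
python3 -m handwheel '[[0,1.5,0,0.03,0.3]]' >/dev/null; python3 feel.py
python3 -m handwheel '[[0,1.5,0,0.03,0.3]]' >/dev/null; python3 feel.py
```

```text
t 35.10 q6 0.44 phi 155.5 tcp [0.4601 0.0868 0.0761] Ftool [0.24 0.49 0.29]
t 35.20 q6 0.50 phi 152.6 tcp [0.4622 0.0889 0.0773] Ftool [ 0.8   0.18 -0.12]
t 35.30 q6 0.53 phi 150.9 tcp [0.4628 0.0898 0.0776] Ftool [-1.32 -4.11  1.53]
t 35.40 q6 0.56 phi 149.1 tcp [0.4633 0.0903 0.0776] Ftool [-1.66 -6.45  1.84]
t 35.50 q6 0.60 phi 147.4 tcp [0.4638 0.0914 0.0775] Ftool [-1.79 -6.21  1.96]
t 35.60 q6 0.63 phi 145.7 tcp [0.4643 0.0924 0.0774] Ftool [-2.08 -5.79  1.94]
```

```bash

python3 -m handwheel '[[0,1.5,0,0.03,0.3]]' >/dev/null; python3 feel.py
python3 -m handwheel '[[0,1.5,0,0.03,0.3]]' >/dev/null; python3 feel.py
```

```text
t 35.70 q6 0.66 phi 144.0 tcp [0.465  0.0936 0.0774] Ftool [-1.79 -7.68  2.2 ]
t 35.80 q6 0.69 phi 142.2 tcp [0.4656 0.0947 0.0773] Ftool [-2.74 -7.64  2.  ]
```

```bash

python3 -m handwheel '[[0,1.5,0,0.03,0.3]]' >/dev/null; python3 feel.py
python3 -m handwheel '[[0,1.5,0,0.03,0.3]]' >/dev/null; python3 feel.py
python3 -m handwheel '[[0,1.5,0,0.03,0.3]]' >/dev/null; python3 feel.py
python3 -m handwheel '[[0,1.5,0,0.03,0.3]]' >/dev/null; python3 feel.py
```

```text
t 35.90 q6 0.73 phi 140.5 tcp [0.4663 0.0959 0.0772] Ftool [-2.03 -8.02  1.53]
t 36.00 q6 0.76 phi 138.8 tcp [0.467  0.097  0.0771] Ftool [-3.17 -7.65  1.66]
t 36.10 q6 0.79 phi 137.1 tcp [0.4677 0.0982 0.077 ] Ftool [-1.94 -7.67  0.94]
t 36.20 q6 0.82 phi 135.4 tcp [0.4685 0.0992 0.0769] Ftool [-2.3  -8.88  2.3 ]
```

```bash

python3 -m handwheel '[[0,1.5,0,0.03,0.3]]' >/dev/null; python3 feel.py
python3 -m handwheel '[[0,1.5,0,0.03,0.3]]' >/dev/null; python3 feel.py
```

```text
t 36.30 q6 0.86 phi 133.6 tcp [0.4693 0.1004 0.0769] Ftool [-2.69 -8.98  1.77]
t 36.40 q6 0.89 phi 131.9 tcp [0.4702 0.1015 0.0768] Ftool [-1.37 -9.28  1.23]
```

```bash

python3 -m handwheel '[[0,1.5,0,0.03,0.3]]' >/dev/null; python3 feel.py
python3 -m handwheel '[[0,1.5,0,0.03,0.3]]' >/dev/null; python3 feel.py
python3 -m handwheel '[[0,1.5,0,0.03,0.3]]' >/dev/null; python3 feel.py
```

```text
t 36.50 q6 0.92 phi 130.2 tcp [0.4711 0.1025 0.0767] Ftool [-1.58 -8.96  0.89]
t 36.60 q6 0.95 phi 128.5 tcp [0.4718 0.1034 0.0766] Ftool [-1.42 -8.85  1.22]
t 36.70 q6 0.98 phi 126.8 tcp [0.4728 0.1044 0.0765] Ftool [ -2.21 -10.91  -0.7 ]
```

```bash

python3 -m handwheel '[[0,-3,0,0,0.3],[0,-3,-30,0,0.4],[0,-3,-62,0,0.4],[-35,5,-62,0.15,0.4],[-70,15,-62,0.3,0.4],[-105,25,-62,0.45,0.4],[-140,35,-62,0.6,0.4],[-160,44,-62,0.75,0.4]]' >/dev/null
python3 -m handwheel '[[0,0,0,0.15,0.4],[0,0,0,0.215,0.4],[0,0,0,0.215,0.4],[0,0,0,0.215,0.4]]' >/dev/null
python3 - <<'E'
from h import *
go(.604,.003,.078,71.5)
c,W=cloud('wrist')
g=cv2.cvtColor(c['color'],cv2.COLOR_BGR2GRAY)[205:245,290:350]; ys,xs=np.nonzero(g<60); print(len(xs),xs.mean()+290,ys.mean()+205)
E
```

```text
t 37.90 q6 1.77 tcp [0.6069 0.0047 0.1393] shift [-2.5 -2.4 61.3] turn 0.004 F [ 0.1  0.2 -0.1]
908 315.7169603524229 226.33259911894274
```

```bash

python3 -m handwheel '[[-2,-1.5,30,0,0.4],[-2,-1.5,61,0,0.4],[-2,-1.5,61,0,0.3],[-2,-1.5,61,0,0.3]]' >/dev/null; python3 feel.py
python3 -m handwheel '[[0.1,-2.5,0,0.05,0.3]]' >/dev/null; python3 feel.py
python3 -m handwheel '[[0,-1.5,0,0.03,0.3]]' >/dev/null; python3 feel.py
python3 -m handwheel '[[0,-1.5,0,0.03,0.3]]' >/dev/null; python3 feel.py
python3 -m handwheel '[[0,-1.5,0,0.03,0.3]]' >/dev/null; python3 feel.py
python3 -m handwheel '[[0,-1.5,0,0.03,0.3]]' >/dev/null; python3 feel.py
```

```text
t 38.35 q6 1.76 phi 71.7 tcp [0.6038 0.0034 0.0775] Ftool [0.13 0.45 0.23]
t 38.45 q6 1.82 phi 68.7 tcp [0.6029 0.0041 0.079 ] Ftool [ 0.02 -0.6  -0.81]
t 38.55 q6 1.85 phi 67.0 tcp [0.6024 0.0046 0.0795] Ftool [1.31 3.89 3.35]
t 38.65 q6 1.88 phi 65.3 tcp [0.6021 0.005  0.0798] Ftool [2.12 7.64 4.47]
t 38.75 q6 1.91 phi 63.5 tcp [0.6018 0.0054 0.0799] Ftool [1.61 8.11 6.54]
t 38.85 q6 1.94 phi 61.8 tcp [0.601  0.0058 0.0801] Ftool [2.66 9.23 7.48]
```

```bash

python3 -m handwheel '[[0,-1.5,0,0.03,0.3]]' >/dev/null; python3 feel.py
python3 -m handwheel '[[0,-1.5,0,0.03,0.3]]' >/dev/null; python3 feel.py
python3 -m handwheel '[[0,-1.5,0,0.03,0.3]]' >/dev/null; python3 feel.py
```

```text
t 38.95 q6 1.97 phi 60.1 tcp [0.6003 0.0062 0.0801] Ftool [1.6  9.7  5.33]
t 39.05 q6 2.00 phi 58.4 tcp [0.5987 0.0068 0.0801] Ftool [ 1.89 10.16  6.42]
t 39.15 q6 2.03 phi 56.6 tcp [0.5977 0.0073 0.0801] Ftool [ 1.69 11.33  7.01]
```

```bash

python3 -m handwheel '[[0,3,0,0,0.3],[0,3,-30,0,0.4],[0,3,-60,0,0.4],[32,-32,-60,-0.05,0.4],[64,-64,-60,-0.05,0.4],[96,-96,-60,-0.05,0.4],[128,-130,-60,-0.05,0.4],[153,-158,-60,-0.05,0.4]]' >/dev/null
python3 -m handwheel '[[0,0,0,0,0.4],[0,0,0,0,0.4]]' >/dev/null
python3 - <<'E'
from h import *
go(.5505,.2222,.077,59.5)
c,W=cloud('wrist')
g=cv2.cvtColor(c['color'],cv2.COLOR_BGR2GRAY)[205:245,290:350]; ys,xs=np.nonzero(g<60); print(len(xs),xs.mean()+290,ys.mean()+205)
E
```

```text
t 40.15 q6 2.35 tcp [0.5445 0.2245 0.1389] shift [ 0.9  6.3 61.9] turn 0.004 F [1.3 0.4 0.1]
958 326.13883089770354 222.91127348643005
```

```bash

python3 -m handwheel '[[3,4.5,30,0,0.4],[3,4.5,61,0,0.4],[3,4.5,61,0,0.3],[3,4.5,61,0,0.3]]' >/dev/null; python3 feel.py
python3 -m handwheel '[[-0.1,2.5,0,0.05,0.3]]' >/dev/null; python3 feel.py
python3 -m handwheel '[[0,1.5,0,0.03,0.3]]' >/dev/null; python3 feel.py
python3 -m handwheel '[[0,1.5,0,0.03,0.3]]' >/dev/null; python3 feel.py
python3 -m handwheel '[[0,1.5,0,0.03,0.3]]' >/dev/null; python3 feel.py
```

```text
t 40.60 q6 2.35 phi 59.5 tcp [0.5496 0.2224 0.0764] Ftool [ 0.16  0.78 -0.53]
t 40.70 q6 2.40 phi 56.6 tcp [0.5529 0.2219 0.078 ] Ftool [ 0.09  0.76 -0.59]
t 40.80 q6 2.43 phi 54.9 tcp [0.5533 0.2214 0.0779] Ftool [ 0.07 -4.06 -1.65]
t 40.90 q6 2.46 phi 53.2 tcp [0.5537 0.221  0.0775] Ftool [-1.29 -6.71 -4.04]
t 41.00 q6 2.49 phi 51.5 tcp [0.5544 0.2205 0.0774] Ftool [-0.35 -6.21 -5.32]
```

```bash

python3 -m handwheel '[[0,1.5,0,0.03,0.3]]' >/dev/null; python3 feel.py
python3 -m handwheel '[[0,1.5,0,0.03,0.3]]' >/dev/null; python3 feel.py
```

```text
t 41.10 q6 2.51 phi 49.8 tcp [0.5555 0.2198 0.0774] Ftool [-2.26 -7.71 -3.63]
t 41.20 q6 2.54 phi 48.1 tcp [0.5567 0.2191 0.0774] Ftool [-0.74 -8.   -2.62]
```

```bash

python3 -m handwheel '[[0,1.5,0,0.03,0.3]]' >/dev/null; python3 feel.py
python3 -m handwheel '[[0,1.5,0,0.03,0.3]]' >/dev/null; python3 feel.py
python3 -m handwheel '[[0,1.5,0,0.03,0.3]]' >/dev/null; python3 feel.py
```

```text
t 41.30 q6 2.57 phi 46.4 tcp [0.5576 0.2184 0.0774] Ftool [-0.63 -7.18 -2.17]
t 41.40 q6 2.60 phi 44.7 tcp [0.5588 0.2175 0.0773] Ftool [ 0.08 -8.79 -2.57]
t 41.50 q6 2.63 phi 43.0 tcp [0.5599 0.2167 0.0773] Ftool [ 0.58 -9.32 -1.85]
```

```bash

python3 -m handwheel '[[0,1.5,0,0.03,0.3]]' >/dev/null; python3 feel.py
python3 -m handwheel '[[0,1.5,0,0.03,0.3]]' >/dev/null; python3 feel.py
```

```text
t 41.60 q6 2.65 phi 41.2 tcp [0.5611 0.2158 0.0773] Ftool [ 1.41 -9.85 -2.6 ]
t 41.70 q6 2.68 phi 39.5 tcp [0.5621 0.2149 0.0773] Ftool [ 1.1  -9.42 -2.61]
```

```bash

python3 -m handwheel '[[0,-3,0,0,0.4],[0,-3,-30,0,0.4],[0,-3,-70,0,0.4],[0,-3,-110,0,0.4],[-50,-3,-110,0,0.4],[-50,-3,-110,0,0.4]]' | head -5
python3 - <<'E'
from h import *
from scipy.optimize import least_squares
go(.55,.2,.2,40)
cc=np.array((.5735,.1145)); R2=np.array([[np.cos(.203),-np.sin(.203)],[np.sin(.203),np.cos(.203)]])
for n in('top','side'):
    c,W=cloud(n); q=W[(abs(W[...,2]-.07)<.012)]
    l=(q[:,:2]-cc)@R2.T; m=(abs(l)<.068).all(1)&(np.hypot(*l.T)>.028); q,l=q[m],l[m]
    r=least_squares(lambda p:p[0]+l@p[1:]-q[:,2],[.07,0,0],loss='soft_l1',f_scale=5e-4); s=W[...,2]
    near=(np.hypot(W[...,0]-cc[0],W[...,1]-cc[1])<.2)&(abs(s)<.01)
    print(n,len(q),r.x.round(4),'bench',np.median(s[near]).round(4))
E
```

```text
clock: 42.3
tcp_pos: [0.5178, 0.1805, 0.1868]
orientation: [0.001, 0.941, 0.338, -0.002]
wrist_force: [-1.0, -0.0, -0.1]
finger_gap: 0.034
t 42.30 q6 2.64 tcp [0.5178 0.1805 0.1868] shift [ 37.2   5.4 -13.4] turn -0.010 F [-1.  -0.  -0.1]
top 2116 [ 0.0664  0.0001 -0.0007] bench -0.0001
side 1746 [ 0.0652 -0.0002  0.0035] bench -0.0016
```

```bash
python3 -c "
from workcell import workorder; print(workorder.hand_in())"
```

```text
the job is handed in; nothing more can be done
None
```

I tightened all four lever screws in crisscross order, with a third touch-up round added, to a last push of about 10–11 N each; the cover reads seated (about 67 mm above the bench) and level within camera error, the gripper is clear, and the job is handed in with no verdict shown.

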